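Fill the tin of round bar offcuts

ROBOT

A 6-joint arm with a two-finger parallel gripper is mounted at the origin on the work surface. World frame = base frame: x ahead of the robot, y to its left, z up, the work surface at z = 0. Lengths are in m, angles in rad, forces in N, time in s.
With the tool pointing down it reaches from about 0.275 to 0.975 m from the base axis. Payload 8.4 kg.
Tool frame: the origin (TCP) lies between the finger pads; the fingertips stand 25 mm ahead of it and the grasp point (between the pads) lies 6 mm ahead of it; z points along the fingers, y is the line along which they close (so a half turn about z gives the same grasp; the last joint's range is limited). The gripper opens to 92 mm and grips with 3 to 60 N. Pads are 20 mm wide; open, the fingers measure 128 mm over their backs; the gripper's body (75 mm by 189 mm) begins 69 mm behind the grasp point.
Start: joints at [1.338, 0.353, 1.633, -0, 1.155, -0.002], TCP at [0.143, 0.608, 0.202] pointing down, gripper open.
Joint ranges: [-2.63, 2.63], [-0.92, 2.1], [0.06, 2.66], [-1.3, 4.44], [0, 2.69], [-3.02, 3.02]. Speed limits (rad/s): [2.22, 2.22, 2.79, 3.14, 3.14, 3.14].

INTERFACE

Orientations are given as a 3x3 rotation matrix whose columns are the frame's x, y, z axes.
In Python, from plant import r gives the robot as it stands.
- The arm moves only by the tool drive_tool, never from a script. Its argument "moves" is a list of rows, each an object of numbers: "fingers": the opening, from 0 (shut) to 1 (fully open); "dx", "dy", "dz": the shift along the world's x, y, z scaled (see below); "wx", "wy", "wz": the turn, a rotation vector about the world's x, y, z scaled (see below). A call has 1 to 5 rows; each row is the pose to reach, as a shift and turn from the pose commanded when the call began; what a row does not reach only later rows make up. The controller multiplies each number of a shift by 1000 mm and each number of a turn by 45 degrees. A row lasts 1/8 s, in which the tool goes at most 62.5 mm and 10.7 degrees, less where a joint would pass 70% of its speed; a pose out of reach is approached as far as the arm can. A call with a number of a shift or a turn outside -1 to 1 is refused whole. A call with a gripper value outside its range is refused whole. The fingers move at their own pace and stop on an object; "grip_force" is the grip in N (left out, the last holds). Time passes only in rows, so rows that repeat a pose let the fingers close. It gives the time, the measured TCP pose, the force, the opening and the grip force at its end, in the units of the state.
- r.get_obs(): the state, without advancing time (a new reading comes with each control period).
- r.capture(name): name is "side" or "top" or "wrist"; returns a dict with "image" (384x512x3 uint8, blue, green, red), "K" (3x3 intrinsics, pixels), "rvec" (rotation vector, rad) and "tvec" (3), from world to camera coordinates, as OpenCV has them; the wrist camera has in their place "tool_from_camera" (4x4, takes a point from camera to tool coordinates, whose origin is the TCP and whose axes are the flange's). Camera axes: x right, y down, z forward; pixel columns grow to the right and rows downward; lengths in m; the calibration is good to about 2 mm. A picture is of the moment at which its call begins: read the wrist's pose just before it. There is no depth.
- r.sign_off(): hands the job in; it is judged then, once.
The state is a dict: "time_s": time; "joints": joint angles; "dq": joint speeds; "tau": joint torques, N m; "eef_pos": TCP position; "orientation": TCP orientation; "ft_force": force on the tool from outside, world axes, zero at the start; "torque": the same for the moment, N m; "finger_gap": finger opening in m; "gripper_force": force on a finger pad.
Only numpy, scipy, OpenCV 4.12 (cv2) and the standard library are available. Lean on these libraries where they do the work, as an engineer would, in place of code of your own. Each camera call takes 0.05 s, during which the arm holds its last target. There are 200 camera calls.

TASK

Tidy up the round bars: five short offcuts already stand in the round steel tin, one in the middle and four around it. Take the two long bars of that same thickness from the bench, not the thinner or the thicker one, and stand them upright in the two free places, down on the tin's floor, so that all seven make a full hexagon with one in the middle.

Things in the scene. Friction and masses are not known exactly. Their poses are not given: they have to be found in the camera images.
- bar_a_center (a point): centre (60 mm above the foot) of one long plain aluminium round bar, 30 mm diameter, 120 mm tall, about 0.2 kg, loose, upright on the bench; z along the bar. Grip it 75 to 95 mm above the foot: the fingers then stay above the tin's rim. Bystanders at least 95 mm away (centres): a thin bar (18 mm diameter, 110 mm tall) and a thick one (55 mm, 80 mm tall)
- bar_b_center (a point): centre (60 mm above the foot) of the other long plain aluminium round bar, 30 mm diameter, 120 mm tall, about 0.2 kg, loose, upright on the bench; z along the bar. Grip it 75 to 95 mm above the foot: the fingers then stay above the tin's rim. Just like the first
- gap_a (a point): centre, on the tin's inner floor, of one free place in the tin. x points from the tin's centre to this place, z up; the fingers have most room along y. Tin: open, round, dark steel, fixed, outside 132 mm, wall 3 mm, rim 45 mm and inner floor 5 mm above the bench. About 9 mm to spare round a long bar
- gap_b (a point): centre, on the tin's inner floor, of the other free place in the tin. x points from this place to the tin's centre, z up; the fingers have most room along y. The two lie opposite, 39 mm either side of the tin's centre. Five loose short bars (30 mm diameter, tops 40 mm above the bench) fill the centre and the other four places, pitch 39 mm
Things that resemble listed ones, but are neither listed nor needed, are in the scene too. What is shaped like the part that bears bar_a_center but yellow is not meant.

How it is judged:
By the outcome, as a careful person would: the job done as asked, in the order asked, and still so for the second after the job is handed in, with the robot touching nothing.
It also fails if it takes over 56 s, if anything falls off the work surface, if the arm or the gripper's body presses on something with over 40 N, if the wrist force passes 120 N, or if a joint passes its speed limit or range.

## Working session

There is one attempt and no reset: what is moved stays moved. The work goes in short steps, Python scripts to look and compute and a tool call to move; the robot and the scene stay as the last step left them, time stands still between calls to the robot, and variables do not carry over. Pictures are saved under pics/ and viewed, at most 10 in all, crops included, and the job is handed in when it is done.

Besides the shell and the picture viewer there is one more tool, called after "Call:" by a JSON object that holds its "op" and its "data". drive_tool: Moves the arm, as the interface text tells. Shifts and turns lie within -1 to 1; 1 stands for 1000 mm of shift or 45 degrees of turn. Its arguments: {"type":"object","properties":{"moves":{"type":"array","items":{"type":"object","properties":{"fingers":{"type":"number"},"dx":{"type":"number","minimum":-1,"maximum":1},"dy":{"type":"number","minimum":-1,"maximum":1},"dz":{"type":"number","minimum":-1,"maximum":1},"wx":{"type":"number","minimum":-1,"maximum":1},"wy":{"type":"number","minimum":-1,"maximum":1},"wz":{"type":"number","minimum":-1,"maximum":1}}}},"grip_force":{"type":"number"}},"required":["moves"]}

```bash
mkdir -p pics && cat > h.py <<'E'
import numpy as np, cv2
from plant import r
def snap(n, f):
    o=r.get_obs(); c=r.capture(n); cv2.imwrite('pics/'+f,c['image'])
    K=np.array(c['K'],float)
    if n=='wrist':
        T=np.eye(4);T[:3,:3]=np.array(o['orientation']).reshape(3,3);T[:3,3]=o['eef_pos']
        M=T@np.array(c['tool_from_camera']); R=M[:3,:3]; C=M[:3,3]
    else:
        Rc=cv2.Rodrigues(np.array(c['rvec'],float))[0]; R=Rc.T; C=-R@np.array(c['tvec'],float).ravel()
    np.savez('pics/'+f[:-4]+'.npz',K=K,R=R,C=C)
    return c['image'],K,R,C
def load(f):
    d=np.load('pics/'+f+'.npz'); return cv2.imread('pics/'+f+'.png'),d['K'],d['R'],d['C']
def ray(uv,K,R): 
    d=R@np.linalg.inv(K)@np.array([*uv,1.]); return d/np.linalg.norm(d)
def plane(uv,z,K,R,C):
    d=ray(uv,K,R); return C+d*(z-C[2])/d[2]
def cross(views):
    A=np.zeros((3,3));b=np.zeros(3);P=[]
    for uv,K,R,C in views:
        d=ray(uv,K,R);Q=np.eye(3)-np.outer(d,d);A+=Q;b+=Q@C;P.append((Q,C))
    p=np.linalg.solve(A,b); return p,[np.linalg.norm(Q@(p-C)) for Q,C in P]
def proj(p,K,R,C):
    q=K@(R.T@(np.asarray(p)-C)); return q[:2]/q[2]
E
python3 - <<'E'
from h import *
a=snap('top','top0.png');b=snap('side','side0.png');w=snap('wrist','wrist0.png')
for x in(a,b,w):print(x[3].round(3),x[2][:,2].round(3),x[1][0,0])
cv2.imwrite('pics/m0.png',cv2.resize(np.vstack([np.hstack([a[0],b[0]]),np.hstack([w[0],w[0]*0])]),(800,600),interpolation=cv2.INTER_AREA))
E
```

```text
[0.409 0.011 1.116] [ 0.109  0.023 -0.994] 384.99561058508823
[ 0.467 -0.761  0.825] [ 0.041  0.72  -0.693] 497.9919810076436
[0.062 0.627 0.383] [ 0.284 -0.068 -0.957] 306.9410763095089
```

View pics/m0.png

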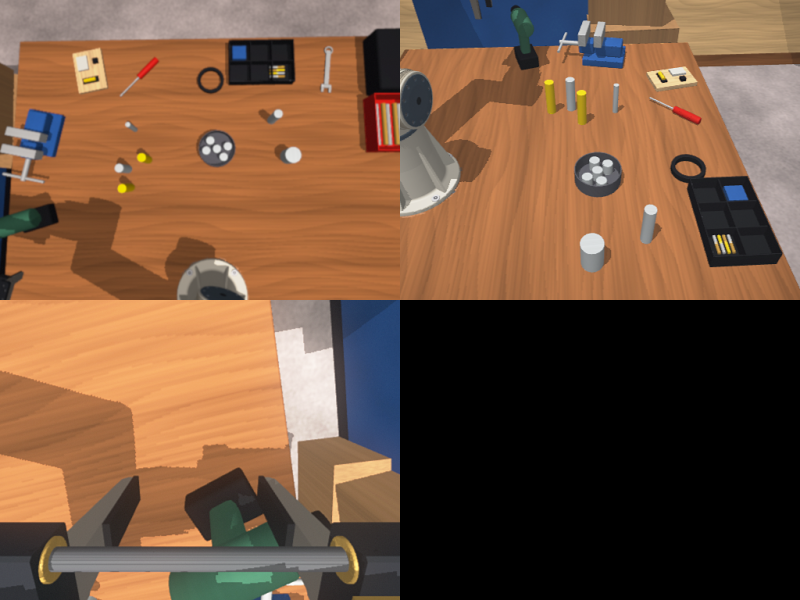

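The mosaic shows (mosaic pixels) the top view at upper left and the side view at upper right.
- **Top view:** the tin is at (216,148). Plain grey bars stand at (119,168) between two yellow ones (141,157) and (122,188), and at (278,114). A thin bar is at (127,125) and a thick one at (293,155).
- **Bars meant:** the grey ones at (119,168) and (278,114), since both are plain aluminium and of medium thickness. I'll confirm this in a crop.

```bash
python3 - <<'E'
from h import *
t=load('top0');s=load('side0')
def cr(im,x,y,w,h,k): return cv2.resize(im[y:y+h,x:x+w],None,fx=k,fy=k,interpolation=cv2.INTER_CUBIC)
A=cr(t[0],130,135,130,97,3);B=cr(t[0],240,125,160,97,2.5)
A=cv2.resize(t[0][130:260,135:265],(400,400));B=cv2.resize(t[0][110:240,245:375+15],(400,400*130//145))
B=cv2.copyMakeBorder(B,0,400-B.shape[0],0,0,0)
cv2.imwrite('pics/c1.png',np.hstack([A,B]))
cv2.imwrite('pics/c2.png',cv2.resize(s[0][80:360,165:365],(571,800))[:600] if 0 else cv2.resize(s[0][80:360,165:365],(428,600)))
E
```

```text
(no output)
```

View pics/c1.png

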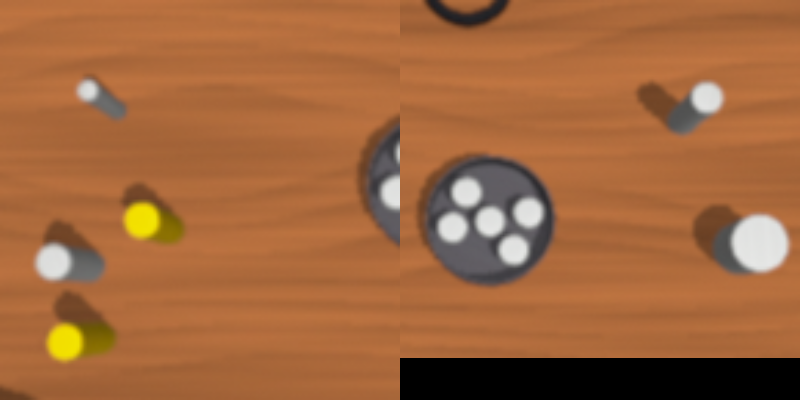

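View pics/c2.png

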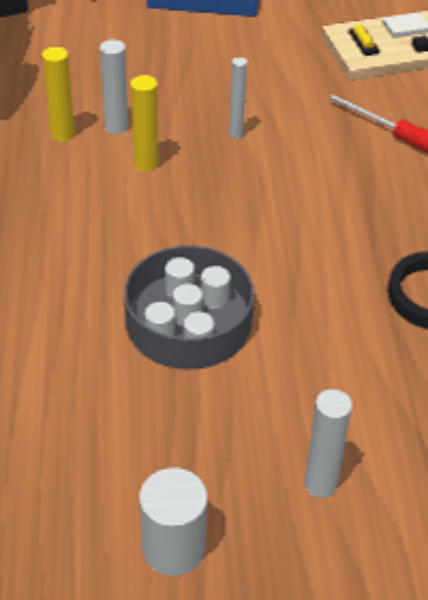

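The crops confirm it. In the top crop, the grey bars at (53,262) and (706,97) have equal discs of about 35 px. The thin one (88,90) is smaller and the thick one (760,243) is larger. The five short bars in the tin leave free places at the upper right and lower left of the middle one (490,221). Next I'll measure across both views.

```bash
cat >> h.py <<'E'
def blobs(im,th=185,amin=15):
    hsv=cv2.cvtColor(im,cv2.COLOR_BGR2HSV)
    m=((hsv[...,2]>th)&(hsv[...,1]<45)).astype(np.uint8)
    n,l,st,c=cv2.connectedComponentsWithStats(m,connectivity=4)
    return [(c[i].round(1).tolist(),int(st[i,4])) for i in range(1,n) if amin<st[i,4]<5000]
def near(bl,uv,tol=5):
    b=min(bl,key=lambda q:np.hypot(q[0][0]-uv[0],q[0][1]-uv[1])); 
    return b if np.hypot(b[0][0]-uv[0],b[0][1]-uv[1])<tol else None
E
python3 - <<'E'
from h import *
t=load('top0');s=load('side0');bt=blobs(t[0]);bs=blobs(s[0])
k=200/428
T=lambda x,y,o:(135+x*.325,130+y*.325) if o==0 else (245+(x-400)*.3625,110+y*.3625)
S=lambda x,y:(165+x*k,80+y*k)
L=dict(barL=(T(53,262,0),S(113,47)),barR=(T(706,97,1),S(333,404)),thin=(T(88,90,0),S(239,62)),thick=(T(760,243,1),S(173,497)))
# short: pair by geometry on z=0.04
tt=[(466,192),(529,212),(490,221),(452,227),(514,250)]
ss=[(180,268),(215,277),(187,295),(159,313),(198,323)]
for n,(a,b) in L.items():
    A=near(bt,a);B=near(bs,b);print(n,A,B)
    if A and B:
        p,e=cross([(A[0],*t[1:]),(B[0],*s[1:])]);print('  ',p.round(4),np.round(e,4))
for a in tt:
    A=near(bt,T(*a,1));print('short',A, plane(A[0],.04,*t[1:]).round(4) if A else None)
for b in ss:
    B=near(bs,S(*b));print('short side',B, plane(B[0],.04,*s[1:]).round(4) if B else None)
for y in [T(142,220,0),T(65,342,0)]: print('yellow',plane(y,.12,*t[1:]).round(3))
E
```

```text
barL ([151.8, 214.7], 90) ([216.9, 101.4], 57)
   [0.4439 0.3068 0.1208] [0.0005 0.0005]
barR ([355.8, 144.9], 92) ([320.5, 267.9], 170)
   [ 0.6233 -0.226   0.1198] [0.0006 0.0006]
thin ([163.0, 159.0], 25) ([276.6, 108.3], 21)
   [0.5927 0.2835 0.1107] [0. 0.]
thick ([375.1, 197.8], 316) ([245.4, 311.3], 662)
   [ 0.4873 -0.2822  0.0801] [0.0004 0.0004]
short ([268.6, 179.5], 76) [0.5444 0.0023 0.04  ]
short ([291.1, 186.8], 73) [ 0.5233 -0.0607  0.04  ]
short ([277.2, 190.0], 74) [ 0.5145 -0.0216  0.04  ]
short ([263.6, 192.3], 75) [0.5083 0.0166 0.04  ]
short ([285.8, 200.3], 78) [ 0.4854 -0.0453  0.04  ]
short side ([248.4, 204.5], 91) [0.5078 0.0171 0.04  ]
short side ([265.1, 208.5], 95) [0.5439 0.0028 0.04  ]
short side ([252.0, 216.9], 101) [ 0.5136 -0.021   0.04  ]
short side ([239.0, 225.4], 105) [ 0.4845 -0.0444  0.04  ]
short side ([257.3, 230.4], 111) [ 0.5226 -0.0607  0.04  ]
yellow [0.478 0.231 0.12 ]
yellow [0.376 0.294 0.12 ]
```

Both long bars measure about 0.120 m high, and the two views agree to within 1 mm. Now the tin's rim, the free places and the tool's current yaw.

```bash
python3 - <<'E'
from h import *
t=load('top0');s=load('side0');bt=blobs(t[0]);bs=blobs(s[0])
pt=[(268.6,179.5),(291.1,186.8),(277.2,190.0),(263.6,192.3),(285.8,200.3)]
ps=[(265.1,208.5),(257.3,230.4),(252,216.9),(248.4,204.5),(239,225.4)]
P=np.array([cross([(a,*t[1:]),(b,*s[1:])])[0] for a,b in zip(pt,ps)]);print(P.round(4))
c=P[2,:2]; d=P[[0,1,3,4],:2]-c
an=np.degrees(np.arctan2(d[:,1],d[:,0])); print(an, np.hypot(*d.T))
print('tin centre from pattern',P[:,:2].mean(0).round(4))
# tin rim from dark mask in top view, outer edge at rim height
for n,v in(('top',t),('side',s)):
    hsv=cv2.cvtColor(v[0],cv2.COLOR_BGR2HSV)
    m=(hsv[...,1]<75).astype(np.uint8)
    q=proj([*c,.03],*v[1:]);x,y=q.astype(int);w=np.zeros_like(m);w[y-40:y+40,x-40:x+40]=1
    cs,_=cv2.findContours(m*w,cv2.RETR_EXTERNAL,cv2.CHAIN_APPROX_NONE);k=max(cs,key=cv2.contourArea)
    X=np.array([plane(u,.045,*v[1:])[:2] for u in k[:,0,:].astype(float)])
    (cx,cy),R=cv2.minEnclosingCircle(X.astype(np.float32)*1000);print(n,cv2.fitEllipse(X.astype(np.float32)*1000),cx,cy,R)
ph=np.radians(np.mean([an[0]-60,an[1]+60,an[2]-120,(an[3]%360)-240]));u=np.array([np.cos(ph),np.sin(ph)])
print(np.degrees(ph),'gapA',c+.039*u,'gapB',c-.039*u)
o=r.get_obs();print(o['time_s'],np.round(o['orientation'],3).tolist(),np.round(o['eef_pos'],4),o['finger_gap'])
E
```

```text
[[ 0.5441  0.0023  0.0406]
 [ 0.5229 -0.0607  0.04  ]
 [ 0.514  -0.0216  0.0406]
 [ 0.508   0.0166  0.0406]
 [ 0.4849 -0.0453  0.041 ]]
[  38.45305119  -77.19531689   98.93741256 -140.84154733] [0.03838953 0.04006893 0.03865203 0.03751621]
tin centre from pattern [ 0.5148 -0.0217]
top ((515.5679931640625, -21.181528091430664), (126.55062866210938, 126.80367279052734), 134.01612854003906) 515.60009765625 -21.12767219543457 64.94612884521484
side ((514.3845825195312, -38.20207595825195), (131.2932891845703, 166.43911743164062), 176.42762756347656) 515.2813110351562 -39.15187454223633 82.9404296875
-20.161600119930956 gapA [ 0.55062675 -0.03503756] gapB [ 0.47740626 -0.00815336]
0.15 [[-0.973, 0.229, -0.0], [0.229, 0.973, -0.001], [0.0, -0.001, -1.0]] [0.1429 0.6081 0.2015] 0.09208650359241764
```

The tool already points almost along the line I want for the grip and for the gap's y (69.8°), so it needs only about a −7° turn. I'll lift clear of the drill first, then head for the left bar.

Call:
{"op": "drive_tool", "data": {"moves": [{"dz": 0.06, "fingers": 0.65}, {"dx": 0.03, "dy": -0.03, "dz": 0.1, "wz": -0.156, "fingers": 0.65}, {"dx": 0.07, "dy": -0.07, "dz": 0.1, "wz": -0.156, "fingers": 0.65}, {"dx": 0.11, "dy": -0.11, "dz": 0.1, "wz": -0.156, "fingers": 0.65}, {"dx": 0.15, "dy": -0.15, "dz": 0.1, "wz": -0.156, "fingers": 0.65}], "grip_force": 25}}

```text
validation failed for argument at $.mo...
```

Call:
{"op": "drive_tool", "data": {"moves": [{"dx": 0.0, "dy": 0.0, "dz": 0.06, "wx": 0.0, "wy": 0.0, "wz": 0.0, "fingers": 0.65}, {"dx": 0.03, "dy": -0.03, "dz": 0.1, "wx": 0.0, "wy": 0.0, "wz": -0.156, "fingers": 0.65}, {"dx": 0.07, "dy": -0.07, "dz": 0.1, "wx": 0.0, "wy": 0.0, "wz": -0.156, "fingers": 0.65}, {"dx": 0.11, "dy": -0.11, "dz": 0.1, "wx": 0.0, "wy": 0.0, "wz": -0.156, "fingers": 0.65}, {"dx": 0.15, "dy": -0.15, "dz": 0.1, "wx": 0.0, "wy": 0.0, "wz": -0.156, "fingers": 0.65}], "grip_force": 25}}

```text
time_s: 0.78
eef_pos: [0.2939, 0.457, 0.3021]
orientation: [[-0.938, 0.346, 0.0], [0.346, 0.938, 0.0], [-0.0, 0.0, -1.0]]
ft_force: [1.1, -0.6, 0.7]
finger_gap: 0.0599
gripper_force: 0.0
```

Call:
{"op": "drive_tool", "data": {"moves": [{"dx": 0.04, "dy": -0.04, "dz": 0.0, "wx": 0.0, "wy": 0.0, "wz": 0.0, "fingers": 0.65}, {"dx": 0.08, "dy": -0.08, "dz": 0.0, "wx": 0.0, "wy": 0.0, "wz": 0.0, "fingers": 0.65}, {"dx": 0.12, "dy": -0.12, "dz": -0.02, "wx": 0.0, "wy": 0.0, "wz": 0.0, "fingers": 0.65}, {"dx": 0.15, "dy": -0.15, "dz": -0.06, "wx": 0.0, "wy": 0.0, "wz": 0.0, "fingers": 0.65}, {"dx": 0.15, "dy": -0.15, "dz": -0.1, "wx": 0.0, "wy": 0.0, "wz": 0.0, "fingers": 0.65}]}}

```text
time_s: 1.4
eef_pos: [0.4449, 0.3063, 0.2011]
orientation: [[-0.937, 0.349, 0.001], [0.349, 0.937, 0.0], [-0.001, 0.0, -1.0]]
ft_force: [0.7, 0.9, -0.4]
finger_gap: 0.0596
gripper_force: 0.0
```

```bash
python3 - <<'E'
from h import *
im,K,R,C=snap('wrist','w1.png');o=r.get_obs();print(np.round(o['eef_pos'],4),o['time_s'])
print(proj([.4439,.3068,.1205],K,R,C))
for b in blobs(im,150,200): print(b,plane(b[0],.12,K,R,C).round(4))
E
```

```text
[0.4413 0.3053 0.1958] 1.45
[254.19599676 193.81895764]
([254.5, 191.8], 777) [0.4424 0.3077 0.12  ]
([274.8, 288.7], 324) [0.5435 0.2915 0.12  ]
([12.0, 292.5], 370) [0.4563 0.0452 0.12  ]
```

View pics/w1.png

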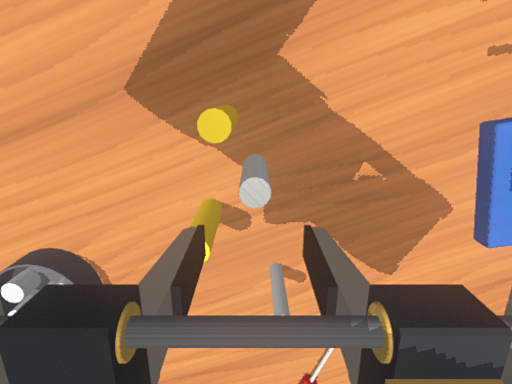

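The bar's top sits at (254,192), between the fingers and within 2 px of the prediction. The yellow bars at (215,125) and (205,250) are clear of both fingers, so I'll descend.

Call:
{"op": "drive_tool", "data": {"moves": [{"dx": 0.001, "dy": 0.0, "dz": -0.03, "wx": 0.0, "wy": 0.0, "wz": 0.0, "fingers": 0.65}, {"dx": 0.001, "dy": 0.0, "dz": -0.06, "wx": 0.0, "wy": 0.0, "wz": 0.0, "fingers": 0.65}, {"dx": 0.001, "dy": 0.0, "dz": -0.09, "wx": 0.0, "wy": 0.0, "wz": 0.0, "fingers": 0.65}, {"dx": 0.001, "dy": 0.0, "dz": -0.11, "wx": 0.0, "wy": 0.0, "wz": 0.0, "fingers": 0.65}, {"dx": 0.001, "dy": 0.0, "dz": -0.11, "wx": 0.0, "wy": 0.0, "wz": 0.0, "fingers": 0.65}]}}

```text
time_s: 2.08
eef_pos: [0.443, 0.3082, 0.0914]
orientation: [[-0.938, 0.346, -0.002], [0.346, 0.938, -0.002], [0.002, -0.002, -1.0]]
ft_force: [0.3, 0.3, 0.3]
finger_gap: 0.0594
gripper_force: 0.0
```

Call:
{"op": "drive_tool", "data": {"moves": [{"dx": 0.0, "dy": 0.0, "dz": 0.0, "wx": 0.0, "wy": 0.0, "wz": 0.0, "fingers": 0.2}, {"dx": 0.0, "dy": 0.0, "dz": 0.0, "wx": 0.0, "wy": 0.0, "wz": 0.0, "fingers": 0.2}, {"dx": 0.0, "dy": 0.0, "dz": 0.0, "wx": 0.0, "wy": 0.0, "wz": 0.0, "fingers": 0.2}, {"dx": 0.0, "dy": 0.0, "dz": 0.0, "wx": 0.0, "wy": 0.0, "wz": 0.0, "fingers": 0.2}], "grip_force": 25}}

```text
time_s: 2.58
eef_pos: [0.4443, 0.3086, 0.0928]
orientation: [[-0.938, 0.346, 0.001], [0.346, 0.938, 0.0], [-0.001, 0.001, -1.0]]
ft_force: [-0.1, -1.3, 5.1]
finger_gap: 0.0293
gripper_force: 25.0
```

Call:
{"op": "drive_tool", "data": {"moves": [{"dx": 0.0, "dy": 0.0, "dz": 0.04, "wx": 0.0, "wy": 0.0, "wz": 0.0, "fingers": 0.2}, {"dx": 0.0, "dy": 0.0, "dz": 0.08, "wx": 0.0, "wy": 0.0, "wz": 0.0, "fingers": 0.2}, {"dx": 0.0, "dy": 0.0, "dz": 0.12, "wx": 0.0, "wy": 0.0, "wz": 0.0, "fingers": 0.2}, {"dx": 0.0, "dy": -0.01, "dz": 0.15, "wx": 0.0, "wy": 0.0, "wz": 0.0, "fingers": 0.2}, {"dx": 0.005, "dy": -0.05, "dz": 0.15, "wx": 0.0, "wy": 0.0, "wz": 0.0, "fingers": 0.2}]}}

```text
time_s: 3.2
eef_pos: [0.4501, 0.2598, 0.2445]
orientation: [[-0.939, 0.344, 0.004], [0.344, 0.939, 0.003], [-0.003, 0.004, -1.0]]
ft_force: [-0.2, -0.2, -3.6]
finger_gap: 0.0288
gripper_force: 25.0
```

Call:
{"op": "drive_tool", "data": {"moves": [{"dx": 0.005, "dy": -0.05, "dz": 0.0, "wx": 0.0, "wy": 0.0, "wz": 0.0, "fingers": 0.2}, {"dx": 0.01, "dy": -0.1, "dz": 0.0, "wx": 0.0, "wy": 0.0, "wz": 0.0, "fingers": 0.2}, {"dx": 0.016, "dy": -0.15, "dz": 0.0, "wx": 0.0, "wy": 0.0, "wz": 0.0, "fingers": 0.2}, {"dx": 0.022, "dy": -0.2, "dz": 0.0, "wx": 0.0, "wy": 0.0, "wz": 0.0, "fingers": 0.2}, {"dx": 0.027, "dy": -0.24, "dz": 0.0, "wx": 0.0, "wy": 0.0, "wz": 0.0, "fingers": 0.2}]}}

```text
time_s: 3.82
eef_pos: [0.4755, 0.0165, 0.2419]
orientation: [[-0.938, 0.347, -0.0], [0.347, 0.938, -0.0], [0.0, -0.0, -1.0]]
ft_force: [1.0, 0.5, -2.4]
finger_gap: 0.0293
gripper_force: 25.0
```

Call:
{"op": "drive_tool", "data": {"moves": [{"dx": 0.0025, "dy": -0.025, "dz": 0.0, "wx": 0.0, "wy": 0.0, "wz": 0.0, "fingers": 0.2}, {"dx": 0.0025, "dy": -0.025, "dz": -0.03, "wx": 0.0, "wy": 0.0, "wz": 0.0, "fingers": 0.2}, {"dx": 0.0025, "dy": -0.025, "dz": -0.06, "wx": 0.0, "wy": 0.0, "wz": 0.0, "fingers": 0.2}, {"dx": 0.0025, "dy": -0.025, "dz": -0.08, "wx": 0.0, "wy": 0.0, "wz": 0.0, "fingers": 0.2}, {"dx": 0.0025, "dy": -0.025, "dz": -0.08, "wx": 0.0, "wy": 0.0, "wz": 0.0, "fingers": 0.2}]}}

```text
time_s: 4.45
eef_pos: [0.4769, -0.0066, 0.1607]
orientation: [[-0.938, 0.346, -0.004], [0.346, 0.938, 0.0], [0.003, -0.001, -1.0]]
ft_force: [-0.1, 0.0, -2.5]
finger_gap: 0.0291
gripper_force: 25.0
```

```bash
python3 - <<'E'
from h import *
a=snap('top','t2.png');b=snap('side','s2.png');o=r.get_obs();print(np.round(o['eef_pos'],4),o['time_s'],o['finger_gap'])
cv2.imwrite('pics/m2.png',np.hstack([cv2.resize(a[0][130:260,215:345],(400,400)),cv2.resize(b[0][110:260,170:320],(400,400))]))
E
```

```text
[ 0.4786 -0.0065  0.1625] 4.55 0.02906928652249628
```

View pics/m2.png

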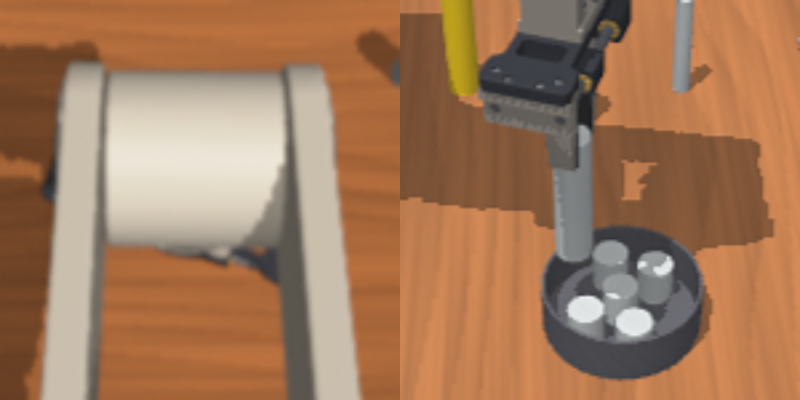

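The bar hangs over the free place left of the middle bar, with its foot at (173,250) in the right half. Lowering.

Call:
{"op": "drive_tool", "data": {"moves": [{"dx": 0.0, "dy": 0.0, "dz": -0.02, "wx": 0.0, "wy": 0.0, "wz": 0.0, "fingers": 0.2}, {"dx": 0.0, "dy": 0.0, "dz": -0.04, "wx": 0.0, "wy": 0.0, "wz": 0.0, "fingers": 0.2}, {"dx": 0.0, "dy": 0.0, "dz": -0.055, "wx": 0.0, "wy": 0.0, "wz": 0.0, "fingers": 0.2}, {"dx": 0.0, "dy": 0.0, "dz": -0.063, "wx": 0.0, "wy": 0.0, "wz": 0.0, "fingers": 0.2}, {"dx": 0.0, "dy": 0.0, "dz": -0.063, "wx": 0.0, "wy": 0.0, "wz": 0.0, "fingers": 0.2}]}}

```text
time_s: 5.18
eef_pos: [0.4785, -0.0066, 0.099]
orientation: [[-0.938, 0.346, -0.0], [0.346, 0.938, 0.0], [0.0, -0.0, -1.0]]
ft_force: [0.2, 0.2, -2.0]
finger_gap: 0.0291
gripper_force: 25.0
```

Call:
{"op": "drive_tool", "data": {"moves": [{"dx": 0.0, "dy": 0.0, "dz": -0.001, "wx": 0.0, "wy": 0.0, "wz": 0.0, "fingers": 0.2}, {"dx": 0.0, "dy": 0.0, "dz": -0.002, "wx": 0.0, "wy": 0.0, "wz": 0.0, "fingers": 0.2}, {"dx": 0.0, "dy": 0.0, "dz": -0.002, "wx": 0.0, "wy": 0.0, "wz": 0.0, "fingers": 0.2}]}}

```text
time_s: 5.55
eef_pos: [0.4792, -0.0066, 0.0978]
orientation: [[-0.938, 0.346, 0.001], [0.346, 0.938, -0.0], [-0.001, 0.0, -1.0]]
ft_force: [0.1, 0.1, 3.7]
finger_gap: 0.0294
gripper_force: 25.0
```

The force turned upward, so the bar is on the floor. Releasing and rising.

Call:
{"op": "drive_tool", "data": {"moves": [{"dx": 0.0, "dy": 0.0, "dz": 0.0, "wx": 0.0, "wy": 0.0, "wz": 0.0, "fingers": 0.6}, {"dx": 0.0, "dy": 0.0, "dz": 0.0, "wx": 0.0, "wy": 0.0, "wz": 0.0, "fingers": 0.6}, {"dx": 0.0, "dy": 0.0, "dz": 0.0, "wx": 0.0, "wy": 0.0, "wz": 0.0, "fingers": 0.6}, {"dx": 0.0, "dy": 0.0, "dz": 0.03, "wx": 0.0, "wy": 0.0, "wz": 0.0, "fingers": 0.6}, {"dx": 0.0, "dy": 0.0, "dz": 0.08, "wx": 0.0, "wy": 0.0, "wz": 0.0, "fingers": 0.6}]}}

```text
time_s: 6.18
eef_pos: [0.4771, -0.0065, 0.1766]
orientation: [[-0.938, 0.346, -0.004], [0.346, 0.938, 0.0], [0.004, -0.001, -1.0]]
ft_force: [1.5, 0.4, -0.7]
finger_gap: 0.0548
gripper_force: 0.0
```

Call:
{"op": "drive_tool", "data": {"moves": [{"dx": 0.0, "dy": 0.0, "dz": 0.04, "wx": 0.0, "wy": 0.0, "wz": 0.0, "fingers": 0.65}, {"dx": 0.03, "dy": -0.045, "dz": 0.04, "wx": 0.0, "wy": 0.0, "wz": 0.0, "fingers": 0.65}, {"dx": 0.06, "dy": -0.09, "dz": 0.04, "wx": 0.0, "wy": 0.0, "wz": 0.0, "fingers": 0.65}, {"dx": 0.09, "dy": -0.135, "dz": 0.04, "wx": 0.0, "wy": 0.0, "wz": 0.0, "fingers": 0.65}, {"dx": 0.12, "dy": -0.18, "dz": 0.03, "wx": 0.0, "wy": 0.0, "wz": 0.0, "fingers": 0.65}]}}

```text
time_s: 6.8
eef_pos: [0.5998, -0.1883, 0.2076]
orientation: [[-0.938, 0.346, 0.001], [0.346, 0.938, -0.0], [-0.001, 0.0, -1.0]]
ft_force: [1.1, 0.7, 0.1]
finger_gap: 0.0598
gripper_force: 0.0
```

Call:
{"op": "drive_tool", "data": {"moves": [{"dx": 0.024, "dy": -0.038, "dz": 0.0, "wx": 0.0, "wy": 0.0, "wz": 0.0, "fingers": 0.65}, {"dx": 0.024, "dy": -0.038, "dz": 0.0, "wx": 0.0, "wy": 0.0, "wz": 0.0, "fingers": 0.65}, {"dx": 0.024, "dy": -0.038, "dz": 0.0, "wx": 0.0, "wy": 0.0, "wz": 0.0, "fingers": 0.65}]}}

```text
time_s: 7.18
eef_pos: [0.6218, -0.2241, 0.2065]
orientation: [[-0.938, 0.346, -0.001], [0.346, 0.938, 0.001], [0.001, 0.0, -1.0]]
ft_force: [-0.7, 0.1, 0.6]
finger_gap: 0.0596
gripper_force: 0.0
```

```bash
python3 - <<'E'
from h import *
im,K,R,C=snap('wrist','w3.png');a=snap('top','t3.png');b=snap('side','s3.png')
o=r.get_obs();print(np.round(o['eef_pos'],4),o['time_s'])
print(proj([.6233,-.226,.12],K,R,C))
for q in blobs(im,150,200): print(q,plane(q[0],.12,K,R,C).round(4))
for v in(a,b):
    uv=proj([.4785,-.008,.125],*v[1:]);q=near(blobs(v[0]),uv,8);print('placed',uv,q,plane(q[0],.125,*v[1:]).round(4) if q else None)
cv2.imwrite('pics/m3.png',np.hstack([cv2.resize(im,(480,360)),cv2.resize(b[0][130:250,200:300],(300,360))]))
E
```

```text
[ 0.622  -0.2235  0.2073] 7.325
[252.6803188  195.39866694]
([382.5, 21.0], 1619) [ 0.5244 -0.0812  0.12  ]
([434.5, 28.1], 696) [ 0.5435 -0.0439  0.12  ]
([147.3, 71.3], 2870) [ 0.4939 -0.2698  0.12  ]
([251.2, 185.8], 1085) [ 0.6143 -0.2241  0.12  ]
([175.1, 363.9], 355) [ 0.7761 -0.3737  0.12  ]
([307.6, 376.5], 1232) [ 0.8436 -0.2422  0.12  ]
placed [273.02235886 200.7057185 ] None None
placed [234.87249256 184.64370414] None None
```

View pics/m3.png

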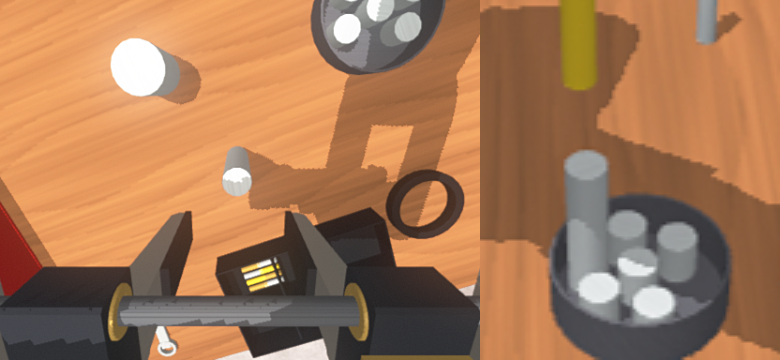

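The first bar stands upright in its place: its top is at about (585,160) in the right half, as predicted. The second bar is at (237,181), between the fingers. Descending on it.

Call:
{"op": "drive_tool", "data": {"moves": [{"dx": 0.001, "dy": -0.001, "dz": -0.03, "wx": 0.0, "wy": 0.0, "wz": 0.0, "fingers": 0.65}, {"dx": 0.001, "dy": -0.001, "dz": -0.06, "wx": 0.0, "wy": 0.0, "wz": 0.0, "fingers": 0.65}, {"dx": 0.001, "dy": -0.001, "dz": -0.09, "wx": 0.0, "wy": 0.0, "wz": 0.0, "fingers": 0.65}, {"dx": 0.001, "dy": -0.001, "dz": -0.115, "wx": 0.0, "wy": 0.0, "wz": 0.0, "fingers": 0.65}, {"dx": 0.001, "dy": -0.001, "dz": -0.115, "wx": 0.0, "wy": 0.0, "wz": 0.0, "fingers": 0.65}]}}

```text
time_s: 7.95
eef_pos: [0.6219, -0.2242, 0.0906]
orientation: [[-0.939, 0.345, -0.003], [0.345, 0.939, 0.001], [0.004, 0.0, -1.0]]
ft_force: [-0.5, 0.5, 0.9]
finger_gap: 0.0601
gripper_force: 0.0
```

Call:
{"op": "drive_tool", "data": {"moves": [{"dx": 0.0, "dy": 0.0, "dz": 0.0, "wx": 0.0, "wy": 0.0, "wz": 0.0, "fingers": 0.2}, {"dx": 0.0, "dy": 0.0, "dz": 0.0, "wx": 0.0, "wy": 0.0, "wz": 0.0, "fingers": 0.2}, {"dx": 0.0, "dy": 0.0, "dz": 0.0, "wx": 0.0, "wy": 0.0, "wz": 0.0, "fingers": 0.2}, {"dx": 0.0, "dy": 0.0, "dz": 0.0, "wx": 0.0, "wy": 0.0, "wz": 0.0, "fingers": 0.2}], "grip_force": 25}}

```text
time_s: 8.45
eef_pos: [0.624, -0.2258, 0.093]
orientation: [[-0.938, 0.346, 0.001], [0.346, 0.938, -0.001], [-0.001, -0.0, -1.0]]
ft_force: [-0.8, -1.3, 5.2]
finger_gap: 0.0288
gripper_force: 25.0
```

Call:
{"op": "drive_tool", "data": {"moves": [{"dx": 0.0, "dy": 0.0, "dz": 0.04, "wx": 0.0, "wy": 0.0, "wz": 0.0, "fingers": 0.2}, {"dx": 0.0, "dy": 0.0, "dz": 0.08, "wx": 0.0, "wy": 0.0, "wz": 0.0, "fingers": 0.2}, {"dx": -0.01, "dy": 0.03, "dz": 0.1, "wx": 0.0, "wy": 0.0, "wz": 0.0, "fingers": 0.2}, {"dx": -0.028, "dy": 0.075, "dz": 0.1, "wx": 0.0, "wy": 0.0, "wz": 0.0, "fingers": 0.2}, {"dx": -0.046, "dy": 0.12, "dz": 0.1, "wx": 0.0, "wy": 0.0, "wz": 0.0, "fingers": 0.2}]}}

```text
time_s: 9.07
eef_pos: [0.5766, -0.1045, 0.192]
orientation: [[-0.938, 0.347, -0.0], [0.347, 0.938, 0.0], [0.0, 0.0, -1.0]]
ft_force: [0.8, 1.0, -3.0]
finger_gap: 0.0293
gripper_force: 25.0
```

Call:
{"op": "drive_tool", "data": {"moves": [{"dx": -0.015, "dy": 0.04, "dz": 0.0, "wx": 0.0, "wy": 0.0, "wz": 0.0, "fingers": 0.2}, {"dx": -0.026, "dy": 0.072, "dz": 0.0, "wx": 0.0, "wy": 0.0, "wz": 0.0, "fingers": 0.2}, {"dx": -0.026, "dy": 0.072, "dz": -0.015, "wx": 0.0, "wy": 0.0, "wz": 0.0, "fingers": 0.2}, {"dx": -0.026, "dy": 0.072, "dz": -0.03, "wx": 0.0, "wy": 0.0, "wz": 0.0, "fingers": 0.2}, {"dx": -0.026, "dy": 0.072, "dz": -0.03, "wx": 0.0, "wy": 0.0, "wz": 0.0, "fingers": 0.2}]}}

```text
time_s: 9.7
eef_pos: [0.5504, -0.0343, 0.1601]
orientation: [[-0.938, 0.347, -0.003], [0.347, 0.938, 0.0], [0.003, -0.001, -1.0]]
ft_force: [-0.5, 0.7, -3.2]
finger_gap: 0.0292
gripper_force: 25.0
```

```bash
python3 - <<'E'
from h import *
b=snap('side','s4.png');o=r.get_obs();print(np.round(o['eef_pos'],4),o['time_s'],o['finger_gap'])
print('foot',(proj([.5515,-.035,.07],*b[1:])-[200,130])*4)
cv2.imwrite('pics/m4.png',cv2.resize(b[0][130:250,200:300],(400,480)))
E
```

```text
[ 0.551  -0.0344  0.161 ] 9.75 0.02922627465339771
foot [281.59962555 325.01189973]
```

View pics/m4.png

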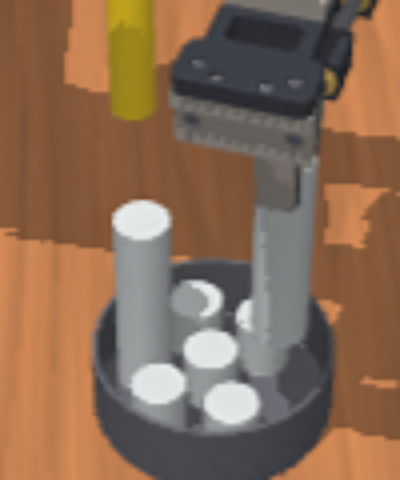

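The first bar's top is at (141,219) and it stands upright. The second bar's foot is at about (281,330), as predicted over the free place. Lowering.

Call:
{"op": "drive_tool", "data": {"moves": [{"dx": 0.0, "dy": 0.0, "dz": -0.02, "wx": 0.0, "wy": 0.0, "wz": 0.0, "fingers": 0.2}, {"dx": 0.0, "dy": 0.0, "dz": -0.04, "wx": 0.0, "wy": 0.0, "wz": 0.0, "fingers": 0.2}, {"dx": 0.0, "dy": 0.0, "dz": -0.055, "wx": 0.0, "wy": 0.0, "wz": 0.0, "fingers": 0.2}, {"dx": 0.0, "dy": 0.0, "dz": -0.063, "wx": 0.0, "wy": 0.0, "wz": 0.0, "fingers": 0.2}, {"dx": 0.0, "dy": 0.0, "dz": -0.063, "wx": 0.0, "wy": 0.0, "wz": 0.0, "fingers": 0.2}]}}

```text
time_s: 10.38
eef_pos: [0.5517, -0.0337, 0.099]
orientation: [[-0.938, 0.346, -0.0], [0.346, 0.938, -0.0], [0.0, -0.0, -1.0]]
ft_force: [0.1, 0.4, -2.3]
finger_gap: 0.0288
gripper_force: 25.0
```

Call:
{"op": "drive_tool", "data": {"moves": [{"dx": 0.0, "dy": 0.0, "dz": -0.001, "wx": 0.0, "wy": 0.0, "wz": 0.0, "fingers": 0.2}, {"dx": 0.0, "dy": 0.0, "dz": -0.002, "wx": 0.0, "wy": 0.0, "wz": 0.0, "fingers": 0.2}, {"dx": 0.0, "dy": 0.0, "dz": -0.002, "wx": 0.0, "wy": 0.0, "wz": 0.0, "fingers": 0.2}]}}

```text
time_s: 10.75
eef_pos: [0.5522, -0.0337, 0.0979]
orientation: [[-0.938, 0.346, 0.002], [0.346, 0.938, -0.0], [-0.002, 0.0, -1.0]]
ft_force: [-1.6, -0.5, 5.0]
finger_gap: 0.0294
gripper_force: 25.0
```

It's on the floor. Releasing, rising and moving clear to look.

Call:
{"op": "drive_tool", "data": {"moves": [{"dx": 0.0, "dy": 0.0, "dz": 0.0, "wx": 0.0, "wy": 0.0, "wz": 0.0, "fingers": 0.6}, {"dx": 0.0, "dy": 0.0, "dz": 0.0, "wx": 0.0, "wy": 0.0, "wz": 0.0, "fingers": 0.6}, {"dx": 0.0, "dy": 0.0, "dz": 0.0, "wx": 0.0, "wy": 0.0, "wz": 0.0, "fingers": 0.6}, {"dx": 0.0, "dy": 0.0, "dz": 0.03, "wx": 0.0, "wy": 0.0, "wz": 0.0, "fingers": 0.6}, {"dx": 0.0, "dy": 0.0, "dz": 0.08, "wx": 0.0, "wy": 0.0, "wz": 0.0, "fingers": 0.6}]}}

```text
time_s: 11.38
eef_pos: [0.5501, -0.0335, 0.1764]
orientation: [[-0.938, 0.346, -0.004], [0.346, 0.938, 0.0], [0.004, -0.001, -1.0]]
ft_force: [0.9, 0.0, 0.3]
finger_gap: 0.055
gripper_force: 0.0
```

Call:
{"op": "drive_tool", "data": {"moves": [{"dx": 0.0, "dy": 0.0, "dz": 0.06, "wx": 0.0, "wy": 0.0, "wz": 0.0, "fingers": 0.6}, {"dx": 0.0, "dy": 0.05, "dz": 0.08, "wx": 0.0, "wy": 0.0, "wz": 0.0, "fingers": 0.6}, {"dx": 0.0, "dy": 0.1, "dz": 0.08, "wx": 0.0, "wy": 0.0, "wz": 0.0, "fingers": 0.6}, {"dx": 0.0, "dy": 0.15, "dz": 0.08, "wx": 0.0, "wy": 0.0, "wz": 0.0, "fingers": 0.6}, {"dx": 0.0, "dy": 0.2, "dz": 0.08, "wx": 0.0, "wy": 0.0, "wz": 0.0, "fingers": 0.6}]}}

```text
time_s: 12.0
eef_pos: [0.5513, 0.168, 0.2572]
orientation: [[-0.938, 0.346, 0.0], [0.346, 0.938, 0.0], [-0.0, 0.0, -1.0]]
ft_force: [0.5, 0.1, -0.1]
finger_gap: 0.0552
gripper_force: 0.0
```

Call:
{"op": "drive_tool", "data": {"moves": [{"dx": -0.03, "dy": 0.05, "dz": 0.0, "wx": 0.0, "wy": 0.0, "wz": 0.0, "fingers": 0.6}, {"dx": -0.05, "dy": 0.1, "dz": 0.0, "wx": 0.0, "wy": 0.0, "wz": 0.0, "fingers": 0.6}, {"dx": -0.05, "dy": 0.1, "dz": 0.0, "wx": 0.0, "wy": 0.0, "wz": 0.0, "fingers": 0.6}, {"dx": -0.05, "dy": 0.1, "dz": 0.0, "wx": 0.0, "wy": 0.0, "wz": 0.0, "fingers": 0.6}]}}

```text
time_s: 12.5
eef_pos: [0.5015, 0.2661, 0.2569]
orientation: [[-0.939, 0.345, -0.0], [0.345, 0.939, -0.001], [-0.0, -0.001, -1.0]]
ft_force: [0.6, -0.2, 1.4]
finger_gap: 0.0552
gripper_force: 0.0
```

```bash
python3 - <<'E'
from h import *
a=snap('top','t5.png');b=snap('side','s5.png');o=r.get_obs();print(np.round(o['eef_pos'],4),o['time_s'],o['ft_force'])
for g in([.4785,-.008,.125],[.5515,-.035,.125]):
    V=[]
    for v in(a,b):
        uv=proj(g,*v[1:]);q=near(blobs(v[0],150),uv,8);print(uv.round(1),q)
        if q:V.append((q[0],*v[1:]))
    if len(V)==2:print(cross(V))
cv2.imwrite('pics/m5.png',np.hstack([cv2.resize(a[0][140:240,225:325],(400,400)),cv2.resize(b[0][140:240,200:300],(400,400))]))
E
```

```text
[0.502  0.2653 0.257 ] 12.6 [ 0.75687145  0.66722931 -0.03217741]
[273.  200.7] ([275.0, 195.7], 200)
[234.9 184.6] ([235.0, 184.9], 117)
(array([ 0.48479405, -0.0134547 ,  0.13019402]), [np.float64(0.006168710063035056), np.float64(0.006168710063035073)])
[283.2 172.6] ([282.9, 172.6], 105)
[271.2 192.4] ([270.6, 192.4], 117)
(array([ 0.55086583, -0.03433903,  0.12460922]), [np.float64(0.000612886281930814), np.float64(0.0006128862819307632)])
```

View pics/m5.png

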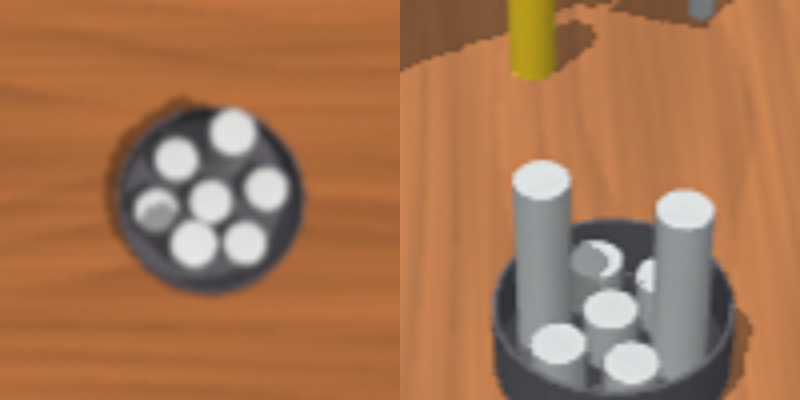

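All seven bars form the hexagon. In the top crop the long bars' tops are at (193,243) and (233,131), within half a pixel of the predictions. The second bar measures 0.1246 m high, so it is on the tin's floor. For the first bar the mask merged with its neighbour, which accounts for its odd fix. Its top still matches the floor-level prediction in both views.

```bash
python3 -c "
from plant import r
print(r.sign_off())"
```

```text
the job is handed in; nothing more can be done
None
```

Both long 30 mm bars now stand upright on the tin's floor in the two free places, completing the hexagon of seven, and the job was handed in at about 12.6 s with the gripper clear.

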